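# Hold the clip open over the righted menu card

### The arm

A 6-joint arm with a two-finger parallel gripper is mounted at the origin on the work surface. World frame = base frame: x ahead of the robot, y to its left, z up, the work surface at z = 0. Lengths are in m, angles in rad, forces in N, time in s.
With the tool pointing down it reaches from about 0.375 to 0.75 m from the base axis. Payload 9 kg.
Tool frame: the origin (TCP) lies midway between the tips of the shut fingers; the grasp point (between the pads) lies 19 mm behind it (bot.tcp_to_grasp is the distance from the TCP to the grasp point, in m); z points along the fingers, y is the line along which they close (so a half turn about z gives the same grasp; the last joint's range is limited). The gripper opens to 85 mm and grips with 20 to 120 N. Pads are 22 mm wide; open, the fingers measure 114 mm over their backs; the gripper's body (76 mm by 85 mm) begins 54 mm behind the grasp point. The pads swing forward as they close: fully open they stand 13 mm farther back than shut.
Start: joints at [0.913, 0.104, 0.097, 1.564, 0, 1.353], TCP at [0.255, 0.543, 0.204] pointing down, gripper open.
Joint ranges: [-2.99, 2.99], [-0.84, 1.86], [-1.1, 1.16], [-1.84, 2.11], [-1.51, 1.56], [-3.14, 3.14]. Speed limits (rad/s): [2.22, 2.22, 2.57, 3.14, 3.14, 3.14].

### API

Orientations are given as a unit quaternion [w, x, y, z].
In Python, from plant import bot, imaging, nets gives the robot as it stands.
- The arm moves only by the shell command python3 -m inch 'ROWS'. ROWS is JSON, one flat list of numbers, 5 for each row, row after row: the shift along the tool's x, y, z in m, then the turn about the tool's z in degrees, then the opening, from -1 (shut) to 1 (fully open). A call has 1 to 5 rows; each row shifts and turns the commanded pose from where the row before left it, along the tool's axes as they then stand; what a row does not reach is not made up. A row lasts 1/10 s, in which the tool goes at most 50 mm and 8.59 degrees, less where a joint would pass 70% of its speed; a pose out of reach is approached as far as the arm can. A call with a gripper value outside its range is refused whole. The fingers move at their own pace and stop on an object; the grip force is fixed at half the most. Time passes only in rows, so rows that do not move let the fingers close. It gives the time, the measured TCP pose, the force, the opening and the grip force at its end, in the units of the state.
- bot.observe(): the state, without advancing time (a new reading comes with each control period).
- imaging.get_image(name): name is "scene" or "top" or "wrist"; returns the picture (480x640x3 uint8, red, green, blue); there is no depth.
- imaging.camera_params(name): a dict with "K" (3x3 intrinsics, pixels), "camera_from_world" (4x4, takes a point from world to camera coordinates). Camera axes: x right, y down, z forward; pixel columns grow to the right and rows downward; lengths in m; the calibration is good to about 2 mm. A picture is of the moment at which its call begins: read the wrist's pose just before it. camera_params takes no time and is no camera call; for the wrist camera it gives the pose at the moment of the call.
- bot.close_job(): hands the job in; it is judged then, once.
Trained networks look in the newest picture that a camera, given by its name, has taken for a name from the list of things; names that differ only in an ending like _2 or _b are one class to them, and where a whole thing is asked for, a point or a joint stands for the part that bears it (a point fixed in the world has none). Each returns a list of dicts, best first, with "score" (0 to 1); they miss things now and then, are a little off and sometimes report something else, mostly with a low value. They report only what shows in the picture. A call takes as long as a camera call. They do not tell look-alikes from the thing itself.
- nets.silhouettes(camera, label): "pixels" (480x640 bool, what is visible of it).
- nets.pinpoint(camera, label): "at" ([x, y, z] in m, in world coordinates, good to about 4 mm: a listed point, or the origin of a listed thing).
The state is a dict: "time_s": time; "q": joint angles; "qd": joint speeds; "joint_torque": joint torques, N m; "tcp_pos": TCP position; "tool_rot": TCP orientation; "force": force on the tool from outside, world axes, zero at the start; "moment": the same for the moment, N m; "gripper_width": finger opening in m; "grip_force": force on a finger pad.
Only numpy, scipy, OpenCV 4.12 (cv2) and the standard library are available. Lean on these libraries where they do the work, as an engineer would, in place of code of your own. Each camera call takes 0.05 s, during which the arm holds its last target. There are 200 camera calls.

### The job

The little menu stand has been knocked flat: set it back upright on the counter and let go of it. Then pick up the steel spring clip by its two handles, squeeze them until the jaws gape wide, and bring the open jaws around one of the card's two upright side edges, in the upper half of the card, one jaw on each side and neither jaw touching it, ready for a colleague to slip tomorrow's specials sheet in. Finish while still holding the clip squeezed open there; the stand must stand by itself, and everything else on the counter stays where it is.

Things in the scene. Friction and masses are not known exactly. Their poses are not given: they have to be found in the camera images.
- menu: Menu stand, one rigid 0.3 kg piece: red base block 70 (x) by 84 (y) by 22 (z) mm with a stiff card in its middle, 4 mm thick (x), 64 wide (y), from z = 22 to 152 mm. Origin: centre of the base's underside; z is up along the card. Starts toppled, its top away from the robot (within 0.35 rad), resting on the base's top edge x = 35, z = 22 mm and the card's top, z axis 14 degrees below level.
- card_middle (a point): Point in the card's mid-plane, 80 mm from the stand's underside (x = y = 0); about 20 mm above the counter while toppled. The card can be gripped here across its 64 mm width. The centre of mass is about 30 mm above the underside: tipped back to within 40 degrees of upright, the stand settles onto its base by itself.
- clip: Steel spring clip, 100 mm long, lying on its side, 30 mm tall, 0.06 kg. Origin: under the pivot, at the clip's underside; z the pivot axis (up), x the way the jaws point (centreline when closed). Two mirrored straight levers 4 mm thick: jaws reach 47 mm ahead of the pivot, handles 53 mm behind. The frame belongs to the +y lever, which turns 0.25 rad about +z from the centreline when fully open.
- clip_lever (a joint): Opening angle between the clip's levers in rad: 0 closed, 0.5 wide open (stop). Springs shut. Squeezing both handles opens it: handles splay to 50 mm over their outsides at the ends when closed (41 mm where gripped, 34 mm behind the pivot), 24 mm and parallel when open; the tips then gape 23 mm, nearly as wide back to the barrel. There 12 N holds it fully open; 25 to 30 N is safe.
- jaw_a (a point): Tip of the jaw on the clip's +y side: inner face, at mid-height (15 mm from the clip's underside).
- jaw_b (a point): Tip of the jaw on the clip's -y side: inner face, at mid-height.
- clip_pivot (a point): Centre of the clip's pivot barrel (15 mm diameter), at mid-height, 15 mm above the clip's origin.
- tin: Tall steel milkshake tin, 170 mm high, 96 mm across the rim. Bystander. Origin: centre of the underside, as for all the bystanders.
- scoop: Aluminium ice scoop lying along its x: round fluted bowl 46 mm across from x = 0 to 85 mm, handle back to x = -100 mm. Bystander.
- salt: Small glass shaker with a steel top, 75 mm high, 44 mm across. Bystander.
- pepper: Twin of the salt shaker. Bystander.
- sugar: Glass sugar jar with a steel lid, 150 mm high, 72 mm across. Bystander.
There are look-alikes about, which are no part of the job. What is shaped like the menu but blue or purple is not meant.

How it is judged:
On the way, in this order (a step that is already met when the one before it is completed fails the run):
1. the menu stand stands upright on its base, at rest and let go (angle between menu's own z axis and vertical below 0.08 rad and height (world z) of menu between -0.005 and 0.005 m and contact force between the fingers and menu below 0.2 N and linear speed of menu below 0.02 m/s), for 0.2 s.
2. the clip is off the counter, held by the fingers, its jaws gaping (value of joint clip_lever above 0.4 rad and height (world z) of clip above 0.03 m and contact force between the fingers and clip above 2 N), for 0.2 s.
At the end, for the whole second after the job is handed in: Stand upright (0.08 rad) on the counter, at rest, untouched. Fingers hold the clip open (over 0.4 rad), still; both jaw tips at least 6 mm past one side edge of the card, one each side (4 mm or more from its mid-plane), 85 to 152 mm above the stand's underside, clip not touching the stand (all of step 1 and value of joint clip_lever above 0.4 rad and contact force between the fingers and clip above 2 N and contact force between clip and menu below 0.3 N and linear speed of clip below 0.03 m/s and ((y of each of jaw_a, jaw_b in the frame of menu below 0.026 m and y of clip_pivot in the frame of menu above 0.036 m) or (y of each of jaw_a, jaw_b in the frame of menu above -0.026 m and y of clip_pivot in the frame of menu below -0.036 m)) and ((x of jaw_a in the frame of menu above 0.004 m and x of jaw_b in the frame of menu below -0.004 m) or (x of jaw_b in the frame of menu above 0.004 m and x of jaw_a in the frame of menu below -0.004 m)) and z of jaw_a in the frame of menu between 0.085 and 0.152 m and z of jaw_b in the frame of menu between 0.085 and 0.152 m); the arm keeps its last pose, push and grip.
It fails at once if a bystander is pushed or lifted more than 40 mm from its place (distance of any of tin, scoop, salt, pepper, sugar from where it was at the start of the episode above 0.04 m).
It fails at once if a bystander is tipped over (angle between any of tin, scoop, salt, pepper, sugar's own z axis and vertical above 0.5 rad).
It also fails if it takes over 59 s, if anything falls off the work surface, if the arm or the gripper's body presses on something with over 40 N, if the wrist force passes 120 N, or if a joint passes its speed limit or range.

## Working session

There is one attempt and no reset: what is moved stays moved. The work goes in short steps, Python scripts to look and compute and a shell command to move; the robot and the scene stay as the last step left them, time stands still between calls to the robot, and variables do not carry over. Pictures are saved under pics/ and viewed, at most 10 in all, crops included, and the job is handed in when it is done.

```bash
ls; mkdir -p pics
python3 - <<'E'
from plant import bot,imaging,nets
import cv2,numpy as np
s=bot.observe();print(s)
for c in("scene","top"):
    im=imaging.get_image(c);cv2.imwrite(f"pics/{c}0.png",im[:,:,::-1])
    for l in("menu","card_middle","clip","jaw_a","clip_pivot","tin","scoop","salt","sugar"):
        print(c,l,[(np.round(d["at"],3).tolist(),round(d["score"],2)) for d in nets.pinpoint(c,l)][:5])
p=imaging.camera_params("wrist");print(p)
E
```

```text
pics
{'time_s': 0.0, 'q': array([ 9.13305904e-01,  1.04685449e-01,  9.64723584e-02,  1.56390892e+00,
       -3.57023730e-05,  1.35308825e+00]), 'qd': array([-0.00035076,  0.00017754,  0.00026596, -0.00037485, -0.00069182,
        0.00039431]), 'joint_torque': array([-8.16963202e-04, -5.56930125e+01,  5.03650296e+01,  1.67720747e-02,
       -5.25496434e-04,  2.93679427e-06]), 'tcp_pos': array([0.25521919, 0.54260166, 0.20323217]), 'tool_rot': array([-2.64720670e-04,  2.18123359e-01,  9.75920981e-01, -6.07947688e-04]), 'force': array([ 0.53855129,  0.265014  , -0.44790147]), 'moment': array([ 0.03275204, -0.02616653, -0.08375764]), 'grip_force': 0.0, 'gripper_width': 0.08530626876422383}
scene menu [([0.581, -0.153, 0.037], 0.86), ([0.42, -0.181, 0.04], 0.71), ([0.337, -0.51, 0.04], 0.7)]
scene card_middle [([0.655, -0.154, 0.02], 0.86), ([0.35, -0.434, 0.022], 0.64), ([0.372, -0.239, 0.019], 0.58), ([0.54, 0.187, 0.014], 0.33)]
scene clip [([0.544, 0.183, -0.001], 0.71)]
scene jaw_a [([0.574, 0.225, 0.017], 0.84), ([0.569, 0.223, 0.014], 0.66)]
scene clip_pivot [([0.762, 0.039, -0.003
[... 709 characters left out ...]
0.532, -0.01, -0.003], 0.89), ([0.765, -0.043, -0.003], 0.58)]
top salt [([0.766, -0.041, -0.004], 0.5)]
top sugar [([0.484, 0.467, 0.0], 0.74), ([0.656, -0.157, 0.017], 0.22)]
{'K': array([[373.84562408,   0.        , 321.82501472],
       [  0.        , 373.84562408, 242.2925363 ],
       [  0.        ,   0.        ,   1.        ]]), 'camera_from_world': array([[ 4.26563660e-01,  9.04457095e-01,  8.98362381e-04,
        -5.99469190e-01],
       [ 8.63062986e-01, -4.07337854e-01,  2.98660603e-01,
        -3.72615932e-02],
       [ 2.70491639e-01, -1.26622417e-01, -9.54358967e-01,
         3.79123611e-01],
       [ 0.00000000e+00,  0.00000000e+00,  0.00000000e+00,
         1.00000000e+00]])}
```

View pics/top0.png

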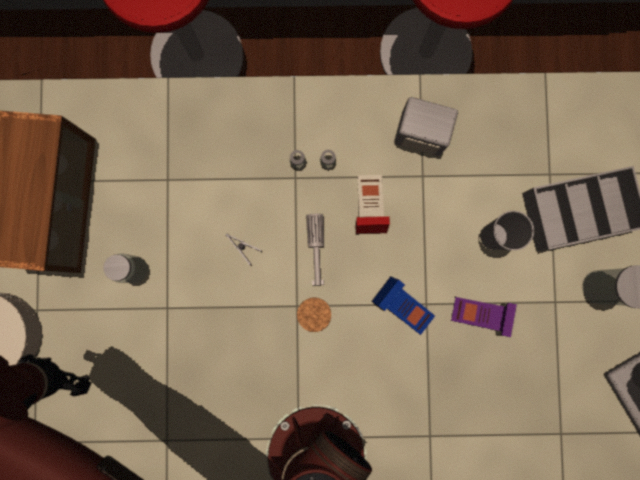

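View pics/scene0.png

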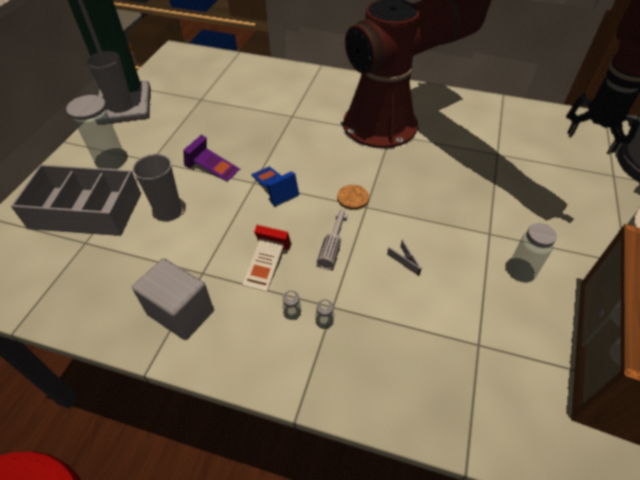

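Red menu stand at top-image (372,205), scene (267,258). The look-alikes are blue at (405,305) and purple at (485,315) in the top image. Only the red base fits the description. The clip is at top (243,248). I'll confirm with one enlarged crop and fit the poses.

```bash
cat > h.py <<'E'
import numpy as np,cv2
from plant import bot,imaging,nets
from scipy.optimize import minimize
def proj(cam,P,par=None):
    par=par or imaging.camera_params(cam)
    T=par["camera_from_world"];c=np.asarray(P)@T[:3,:3].T+T[:3,3]
    u=c@par["K"].T;return u[:,:2]/u[:,2:]
def box(x0,x1,y0,y1,z0,z1):
    return np.array([[x,y,z] for x in(x0,x1) for y in(y0,y1) for z in(z0,z1)])
def Rz(a):return np.array([[np.cos(a),-np.sin(a),0],[np.sin(a),np.cos(a),0],[0,0,1]])
def Ry(a):return np.array([[np.cos(a),0,np.sin(a)],[0,1,0],[-np.sin(a),0,np.cos(a)]])
MENU=[box(-.035,.035,-.042,.042,0,.022),box(-.002,.002,-.032,.032,.022,.152)]
def mask(cam,boxes,R,t,par=None):
    m=np.zeros((480,640),np.uint8)
    for b in boxes:
        h=cv2.convexHull((proj(cam,b@R.T+t,par)*16).astype(np.int32).reshape(-1,1,2))
        cv2.fillConvexPoly(m,h,1,cv2.LINE_8,4)
    return m>0
def fit(sils,model,x0,step):
    "sils: {cam:(mask,par)}, model(x)->boxes,R,t"
    def cost(x):
        c=0
        for cam,(s,par) in sils.items():
            m=mask(cam,*model(x),par)
            a=cv2.GaussianBlur(m.astype(np.float32),(0,0),1.5);b=cv2.GaussianBlur(s.astype(np.float32),(0,0),1.5)
            c+=((a-b)**2).sum()/max(s.sum(),1)
        return c
    x0=np.array(x0,float);sx=np.vstack([x0]+[x0+np.eye(len(x0))[i]*step[i] for i in range(len(x0))])
    r=minimize(cost,x0,method="Nelder-Mead",options=dict(initial_simplex=sx,maxiter=300,xatol=1e-4,fatol=1e-5))
    return r.x,r.fun
def pick(cam,label,P):
    uv=proj(cam,[P])[0];best=None
    for d in nets.silhouettes(cam,label):
        ys,xs=np.nonzero(d["pixels"])
        e=np.hypot(xs.mean()-uv[0],ys.mean()-uv[1])
        if best is None or e<best[0]:best=(e,d)
    return (best[1]["pixels"],imaging.camera_params(cam)) if best and best[0]<40 else None
def toppled(x):
    # x,y of origin, yaw
    R=Rz(x[2])@Ry(np.radians(104))
    t=np.array([x[0],x[1],0]);t[2]=-(np.vstack(MENU)@R.T)[:,2].min()
    return MENU,R,t
E
python3 - <<'E'
from h import *
ims={}
S={}
for c in("scene","top"):
    ims[c]=imaging.get_image(c)
    r=pick(c,"menu",[.62,-.155,.03])
    if r:S[c]=r;print(c,r[0].sum())
    k=pick(c,"clip",[.54,.187,.015])
    if k:
        ys,xs=np.nonzero(k[0]);print("clip",c,k[0].sum(),xs.min(),xs.max(),ys.min(),ys.max())
for use in (S,{"top":S["top"]} if "top" in S else {}):
    if use:
        x,f=fit(use,toppled,[.58,-.154,0],[.006,.006,.1]);print(x,f)
B,R,t=toppled(fit(S,toppled,[.58,-.154,0],[.006,.006,.1])[0]);print("card mid",R@[0,0,.08]+t,"org",t)
a=cv2.resize(ims["top"][160:280,345:455],None,fx=3.6,fy=4.5,interpolation=cv2.INTER_CUBIC)
b=cv2.resize(ims["top"][225:275,220:270],(396,540),interpolation=cv2.INTER_CUBIC)
cv2.imwrite("pics/crop.png",np.hstack([a,b])[:,:,::-1])
print(proj("top",[[.54,.187,.015],[.57,.225,.015],[.57,.221,.015]]))
E
```

```text
scene 1773
clip scene 437 388 420 240 274
top 1535
[ 0.58013763 -0.15425447  0.02264075] 0.03167898780530942
[ 0.57909579 -0.15125633 -0.02368261] 0.017571389015023794
card mid [ 0.6577414  -0.15249716  0.01992888] org [ 0.58013763 -0.15425447  0.03928263]
[[240.67870078 246.56737398]
 [226.05617088 235.32587945]
 [227.58905011 235.30346234]]
```

View pics/crop.png

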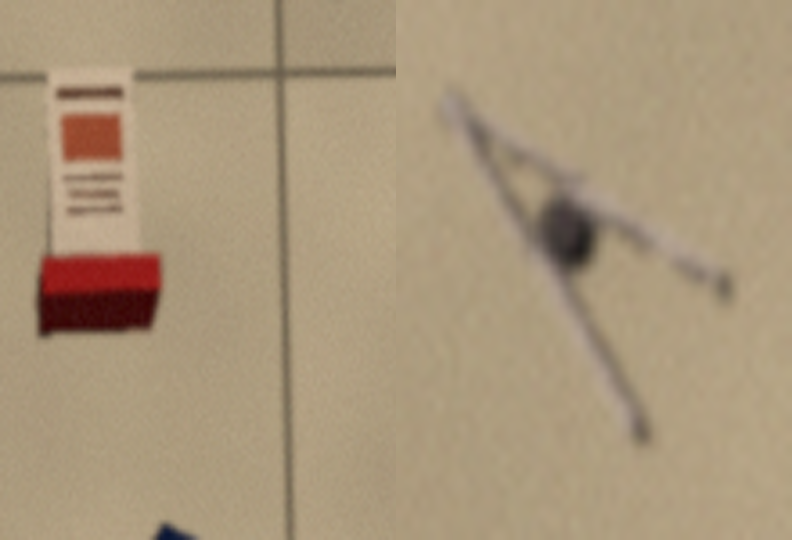

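Crop: the red base with white card is confirmed as the menu. The clip's closed jaw tips are at the upper left, about top (227,235), with the pivot at (242,247) and handle ends at (261,251) and (251,265). Moving above the card, wrist turn first.

```bash
cat >> h.py <<'E'
def go(P,yaw):
    "remaining shift in tool axes (m), turn deg (about tool z), to TCP P with tool-x yaw deg"
    s=bot.observe();w,x,y,z=s["tool_rot"]
    X=np.array([1-2*(y*y+z*z),2*(x*y+w*z),2*(x*z-w*y)]);Y=np.array([2*(x*y-w*z),1-2*(x*x+z*z),2*(y*z+w*x)])
    a=np.degrees(np.arctan2(X[1],X[0]));d=np.array(P)-s["tcp_pos"]
    print("t",round(s["time_s"],2),"tcp",s["tcp_pos"].round(4),"yaw",a.round(2),"shift now-axes",(X@d).round(4),(Y@d).round(4),(-d[2]).round(4),"turn",((a-yaw+180)%360-180).round(2),"w",round(s["gripper_width"],4),"gf",round(s["grip_force"],2),"F",s["force"].round(1),"q6",s["q"][5].round(2))
def ray(cam,uv,z):
    p=imaging.camera_params(cam);T=p["camera_from_world"];d=T[:3,:3].T@np.linalg.inv(p["K"])@[*uv,1];c=-T[:3,:3].T@T[:3,3]
    return c+d*(z-c[2])/d[2]
E
python3 -m inch '[0,0,0,-8.4,1, 0,0,0,-8.4,1, 0,0,0,-8.4,1]'
python3 -m inch '[-0.024,-0.041,0,0,1,-0.024,-0.041,0,0,1,-0.024,-0.041,0,0,1,-0.024,-0.041,0,0,1,-0.024,-0.041,0,0,1]'
python3 -m inch '[-0.024,-0.041,0,0,1,-0.024,-0.041,0,0,1,-0.024,-0.041,0,0,1,-0.024,-0.041,0,0,1,-0.024,-0.041,0,0,1]'
python3 -m inch '[-0.024,-0.041,0,0,1,-0.024,-0.041,0,0,1,-0.024,-0.041,0,0,1,-0.024,-0.041,0,0,1,-0.024,-0.041,0,0,1]'
python3 - <<'E'
from h import *
go([.668,-.153,-.002],180)
for z in(.03,):
    tip,piv,h1,h2=[ray("top",u,z)[:2] for u in((226.8,234.7),(241.7,246.6),(261.2,251.4),(250.8,264.8))]
    print(tip,piv,h1,h2); d=tip-(h1+h2)/2;print(np.degrees(np.arctan2(d[1],d[0])),np.linalg.norm(d),np.linalg.norm(h1-h2))
E
```

```text
time_s: 1.6
tcp_pos: [0.2555, 0.5429, 0.204]
tool_rot: [0.0, -0.003, 1.0, 0.0]
force: [0.7, -0.8, -0.2]
gripper_width: 0.0855
grip_force: 0.0
time_s: 2.1
tcp_pos: [0.3761, 0.3364, 0.2042]
tool_rot: [0.0, -0.0, 1.0, 0.0]
force: [0.5, 0.7, -0.6]
gripper_width: 0.0854
grip_force: 0.0
time_s: 2.6
tcp_pos: [0.4962, 0.131, 0.2043]
tool_rot: [0.0, 0.0, 1.0, 0.0]
force: [0.8, 1.5, -0.7]
gripper_width: 0.0854
grip_force: 0.0
time_s: 3.1
tcp_pos: [0.6162, -0.074, 0.2041]
tool_rot: [0.0, 0.0, 1.0, 0.0]
force: [1.2, 0.5, -0.0]
gripper_width: 0.0853
grip_force: 0.0
t 3.1 tcp [ 0.6162 -0.074   0.2041] yaw 179.99 shift now-axes -0.0517 -0.079 0.2061 turn -0.01 w 0.0853 gf 0.0 F [ 1.2  0.5 -0. ] q6 -0.33
[0.57024737 0.22087506] [0.53880621 0.18252198] [0.52562974 0.13225819] [0.49140755 0.15933604]
50.57312018874353 0.09719636489222233 0.04363906792883287
```

```bash
python3 -m inch '[-0.026,-0.040,0,0,1,-0.026,-0.039,0,0,1,0,0,0.05,0,1,0,0,0,0,1]'
python3 - <<'E'
from h import *
go([.668,-.153,-.002],180)
im=imaging.get_image("wrist");cv2.imwrite("pics/w1.png",im[:,:,::-1])
for l in("menu","card_middle"):print(l,[(np.round(d["at"],3).tolist(),round(d["score"],2)) for d in nets.pinpoint("wrist",l)][:3])
r=pick("wrist","menu",[.62,-.155,.03])
if r: print(r[0].sum(),fit({"wrist":r},toppled,[.58,-.154,0],[.006,.006,.1]))
E
```

```text
time_s: 3.5
tcp_pos: [0.6643, -0.1509, 0.1455]
tool_rot: [-0.005, 0.001, 1.0, 0.002]
force: [-1.3, 1.4, -1.3]
gripper_width: 0.0858
grip_force: 0.0
t 3.5 tcp [ 0.6643 -0.1509  0.1455] yaw 179.9 shift now-axes -0.0053 -0.0028 0.1475 turn -0.1 w 0.0858 gf 0.0 F [-1.3  1.4 -1.3] q6 -0.41
menu [([0.584, -0.151, 0.041], 0.89)]
card_middle [([0.658, -0.151, 0.019], 0.84)]
16899 (array([ 5.82393759e-01, -1.54112030e-01, -3.49196757e-05]), np.float64(0.013199714847101715))
```

View pics/w1.png

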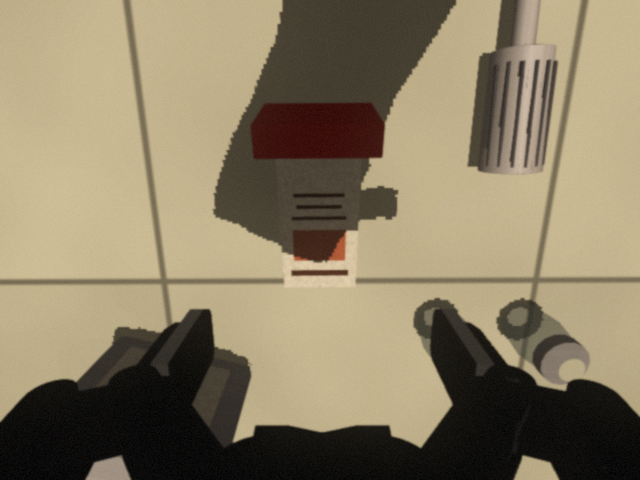

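The wrist view shows the red base at (318,130) and the card end at (320,285), square to the fingers. Going down over the card, about 90 mm from the underside.

```bash
python3 -m inch '[-0.007,-0.002,0.04,0,1,0,0,0.04,0,1,0,0,0.035,0,1,0,0,0.018,0,1,0,0,0,0,1]'
python3 - <<'E'
from h import *
go([.671,-.153,-.002],180)
E
```

```text
time_s: 4.2
tcp_pos: [0.6737, -0.1519, 0.0206]
tool_rot: [-0.001, -0.0, 1.0, 0.0]
force: [0.3, 0.3, 0.3]
gripper_width: 0.0853
grip_force: 0.0
t 4.2 tcp [ 0.6737 -0.1519  0.0206] yaw -179.94 shift now-axes 0.0026 -0.0011 0.0226 turn 0.06 w 0.0853 gf 0.0 F [0.3 0.3 0.3] q6 -0.41
```

```bash
python3 -m inch '[0.001,-0.001,0.012,0,1,0,0,0.007,0,1,0,0,0,0,1]'
python3 -m inch '[0,0,0,0,0.3,0,0,0,0,0.3,0,0,0,0,0.3,0,0,0,0,0.3,0,0,0,0,0.3]'
python3 - <<'E'
from h import *
go([.671,-.153,-.002],180)
E
```

```text
time_s: 4.5
tcp_pos: [0.6736, -0.154, 0.0022]
tool_rot: [0.0, -0.0, 1.0, -0.0]
force: [-0.7, -0.6, 0.4]
gripper_width: 0.0856
grip_force: 0.0
time_s: 5.0
tcp_pos: [0.6736, -0.1541, 0.0021]
tool_rot: [0.0, 0.0, 1.0, 0.0]
force: [-0.4, 0.6, 0.3]
gripper_width: 0.0557
grip_force: 0.0
t 5.0 tcp [ 0.6736 -0.1541  0.0021] yaw 180.0 shift now-axes 0.0026 0.0011 0.0041 turn -0.0 w 0.0557 gf 0.0 F [-0.4  0.6  0.3] q6 -0.41
```

Run:
```python
from h import *
im=imaging.get_image("wrist");cv2.imwrite("pics/w2.png",im[:,:,::-1])
print([(np.round(d["at"],3).tolist(),round(d["score"],2)) for d in nets.pinpoint("wrist","card_middle")][:3])
```

```text
[([0.658, -0.151, 0.016], 0.66)]
```

View pics/w2.png

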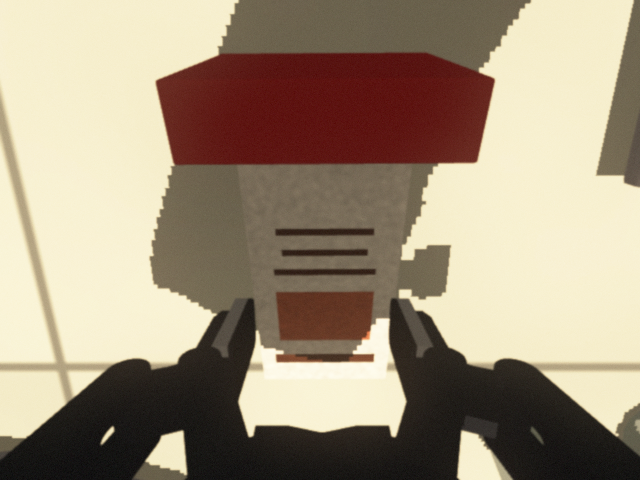

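The pads closed just above the card (55.7 mm, no force). Their tips are at the card's edges at (250,310) and (392,310). I'll reopen, go lower and grip a little nearer the middle.

```bash
python3 -m inch '[0,0,0,0,1,0.004,0,0,0,1,0.004,0.001,0,0,1,0,0,0,0,1,0,0,0,0,1]'
python3 -m inch '[0,0,0.005,0,1,0,0,0.005,0,1,0,0,0.002,0,1,0,0,0,0,1]'
python3 -m inch '[0,0,0,0,0.3,0,0,0,0,0.3,0,0,0,0,0.3,0,0,0,0,0.3,0,0,0,0,0.3]'
```

```text
time_s: 5.6
tcp_pos: [0.6654, -0.153, 0.0021]
tool_rot: [0.0, 0.0, 1.0, 0.0]
force: [0.3, -0.4, -0.2]
gripper_width: 0.0856
grip_force: 0.0
time_s: 6.0
tcp_pos: [0.665, -0.1528, -0.0109]
tool_rot: [-0.001, -0.0, 1.0, 0.0]
force: [-0.7, -0.6, -0.0]
gripper_width: 0.0853
grip_force: 0.0
time_s: 6.5
tcp_pos: [0.6656, -0.1531, -0.0099]
tool_rot: [0.0, 0.0, 1.0, 0.0]
force: [0.3, -0.2, -0.1]
gripper_width: 0.0553
grip_force: 0.0
```

Run:
```python
from h import *
go([.671,-.153,-.002],180)
im=imaging.get_image("wrist");cv2.imwrite("pics/w3.png",im[:,:,::-1])
r=pick("wrist","menu",[.62,-.155,.03])
print(fit({"wrist":r},toppled,[.58,-.154,0],[.006,.006,.1]))
```

```text
t 6.5 tcp [ 0.6656 -0.1531 -0.0099] yaw 180.0 shift now-axes -0.0054 0.0001 -0.0079 turn -0.0 w 0.0553 gf 0.0 F [ 0.3 -0.2 -0.1] q6 -0.42
(array([ 0.57667186, -0.15354942,  0.00139373]), np.float64(0.018987911126231317))
```

View pics/w3.png

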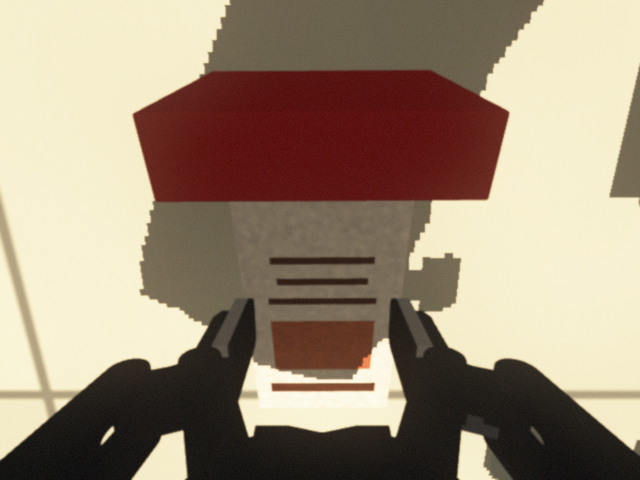

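Run:
```python
from h import *
p=imaging.camera_params("wrist");T=p["camera_from_world"];c=-T[:3,:3].T@T[:3,3];print("cam",c)
for uv in((253,300),(390,300),(229,300),(413,300),(240,300)):
    d=T[:3,:3].T@np.linalg.inv(p["K"])@[*uv,1]
    for off in(.0277,.032,.04):
        s=(off*np.sign(d[1]))/d[1]  # about y of cam
        print(uv,off,(c+d*s).round(4))
```

```text
cam [ 0.58813259 -0.15331882  0.15949717]
(253, 300) 0.0277 [ 0.6552 -0.181   0.023 ]
(253, 300) 0.032 [ 0.6656 -0.1853  0.0018]
(253, 300) 0.04 [ 0.685  -0.1933 -0.0377]
(390, 300) 0.0277 [ 0.656  -0.1256  0.0214]
(390, 300) 0.032 [ 0.6665 -0.1213  0.    ]
(390, 300) 0.04 [ 0.6861 -0.1133 -0.0399]
(229, 300) 0.0277 [ 0.6379 -0.181   0.0582]
(229, 300) 0.032 [ 0.6456 -0.1853  0.0425]
(229, 300) 0.04 [ 0.6599 -0.1933  0.0133]
(413, 300) 0.0277 [ 0.6389 -0.1256  0.0563]
(413, 300) 0.032 [ 0.6468 -0.1213  0.0403]
(413, 300) 0.04 [ 0.6614 -0.1133  0.0105]
(240, 300) 0.0277 [ 0.6445 -0.181   0.0446]
(240, 300) 0.032 [ 0.6533 -0.1853  0.0268]
(240, 300) 0.04 [ 0.6696 -0.1933 -0.0064]
```

The pads still overlap the card from above: they hide its edges at about (250,305) and (392,305), with no force. I'll reopen and feel downward in small steps.

```bash
python3 -m inch '[0,0,0,0,1,0,0,0,0,1,0,0,0,0,1,0,0,0,0,1]'
python3 -m inch '[0,0,0.002,0,1,0,0,0,0,1]' | grep -E "pos|^force"
python3 -m inch '[0,0,0.002,0,1,0,0,0,0,1]'| grep -E "pos|^force"
python3 -m inch '[0,0,0.002,0,1,0,0,0,0,1]'| grep -E "pos|^force"
```

```text
time_s: 7.0
tcp_pos: [0.6655, -0.1531, -0.01]
tool_rot: [0.0, 0.0, 1.0, 0.0]
force: [-0.5, 0.2, -0.7]
gripper_width: 0.0854
grip_force: 0.0
tcp_pos: [0.6653, -0.1529, -0.0124]
force: [0.3, 0.4, -0.1]
tcp_pos: [0.6653, -0.153, -0.0144]
force: [-0.0, 1.0, -0.1]
tcp_pos: [0.6653, -0.153, -0.0163]
force: [0.5, 0.8, 0.9]
```

```bash
for i in 1; do
python3 -m inch '[0,0,0.002,0,1,0,0,0,0,1]' | grep -E "pos|^force"
python3 -m inch '[0,0,0.002,0,1,0,0,0,0,1]'| grep -E "pos|^force"
done
python3 -m inch '[0,0,0,0,0.3,0,0,0,0,0.3,0,0,0,0,0.3,0,0,0,0,0.3,0,0,0,0,0.3]'
```

```text
tcp_pos: [0.6653, -0.153, -0.0183]
force: [-0.0, 0.0, -0.4]
tcp_pos: [0.6653, -0.153, -0.0203]
force: [-0.3, -0.5, -0.3]
time_s: 8.5
tcp_pos: [0.6659, -0.1532, -0.0192]
tool_rot: [0.0, -0.0, 1.0, -0.0]
force: [-0.9, 0.4, 4.8]
gripper_width: 0.0613
grip_force: 64.9
```

Gripped: 61 mm, 65 N. Lifting to see whether it swings.

```bash
python3 -m inch '[0,0,-0.02,0,0.3,0,0,-0.03,0,0.3,0,0,-0.03,0,0.3,0,0,-0.03,0,0.3,0,0,-0.03,0,0.3]'
python3 -m inch '[0,0,0,0,0.3,0,0,0,0,0.3,0,0,0,0,0.3,0,0,0,0,0.3,0,0,0,0,0.3]'
python3 - <<'E'
from h import *
a=imaging.get_image("scene");b=imaging.get_image("wrist")
cv2.imwrite("pics/l1.png",np.hstack([cv2.resize(a[150:330,170:350],(400,400)),cv2.resize(b,(400,300))[:300].repeat(1,0) if 0 else cv2.copyMakeBorder(cv2.resize(b,(400,300)),0,100,0,0,cv2.BORDER_CONSTANT)])[:,:,::-1])
for c in("scene","wrist"):
    for l in("menu","card_middle"):print(c,l,[(np.round(d["at"],3).tolist(),round(d["score"],2)) for d in nets.pinpoint(c,l)][:3])
E
```

```text
time_s: 9.0
tcp_pos: [0.6651, -0.1528, 0.1204]
tool_rot: [-0.0, -0.0, 1.0, 0.0]
force: [1.4, -0.4, -3.0]
gripper_width: 0.0614
grip_force: 66.0
time_s: 9.5
tcp_pos: [0.6648, -0.1527, 0.1185]
tool_rot: [-0.001, -0.0, 1.0, 0.0]
force: [-0.0, -0.0, -2.8]
gripper_width: 0.0615
grip_force: 65.9
scene menu [([0.577, -0.155, 0.171], 0.8), ([0.338, -0.509, 0.043], 0.73), ([0.42, -0.183, 0.042], 0.57)]
scene card_middle [([0.373, -0.241, 0.018], 0.75), ([0.352, -0.429, 0.021], 0.67), ([0.654, -0.152, 0.158], 0.62)]
wrist menu [([0.583, -0.153, 0.176], 0.74)]
wrist card_middle [([0.657, -0.151, 0.153], 0.88)]
```

View pics/l1.png

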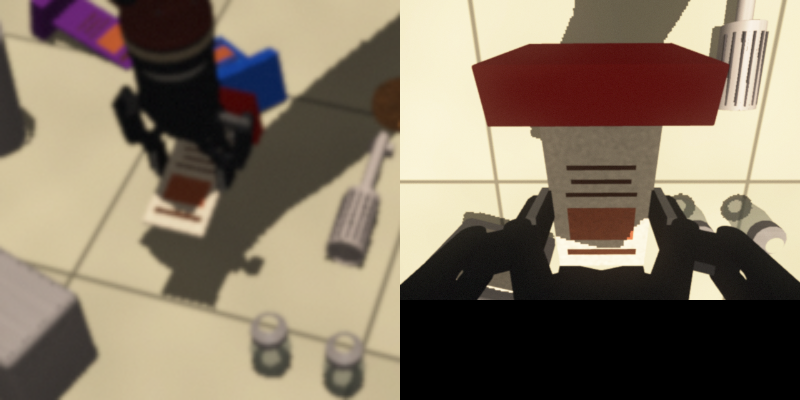

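The stand is held rigidly and did not swing: the red base is still level with the card. I'll lower it a bit and ease the grip gradually so it can pivot.

```bash
python3 -m inch '[0,0,0.02,0,0.4,0,0,0.015,0,0.42,0,0,0,0,0.44]' | grep -E "pos|^force|grip"
python3 -m inch '[0,0,0,0,0.45,0,0,0,0,0.45]'| grep -E "^force|grip"
python3 -m inch '[0,0,0,0,0.455,0,0,0,0,0.455]'| grep -E "^force|grip"
python3 - <<'E'
from h import *
imaging.get_image("wrist")
for l in("menu","card_middle"):print(l,[(np.round(d["at"],3).tolist(),round(d["score"],2)) for d in nets.pinpoint("wrist",l)][:2])
E
```

```text
tcp_pos: [0.6637, -0.1523, 0.0818]
force: [-0.7, -0.5, -3.3]
gripper_width: 0.0615
grip_force: 58.5
force: [-0.1, 0.1, -2.1]
gripper_width: 0.0623
grip_force: 48.6
force: [0.3, -0.2, -1.9]
gripper_width: 0.062
grip_force: 43.6
menu [([0.582, -0.152, 0.138], 0.56)]
card_middle [([0.66, -0.152, 0.122], 0.75)]
```

```bash
cat > m.py <<'E'
from h import *
imaging.get_image("wrist")
for l in("menu","card_middle"):print(l,[(np.round(d["at"],3).tolist(),round(d["score"],2)) for d in nets.pinpoint("wrist",l)][:1])
E
python3 -m inch '[0,0,0,0,0.465,0,0,0,0,0.465,0,0,0,0,0.465]'| grep -E "^force|grip"
python3 m.py
python3 -m inch '[0,0,0,0,0.475,0,0,0,0,0.475,0,0,0,0,0.475]'| grep -E "^force|grip"
python3 m.py
python3 -m inch '[0,0,0,0,0.482,0,0,0,0,0.482,0,0,0,0,0.482]'| grep -E "^force|grip"
python3 m.py
```

```text
force: [0.1, -0.5, -3.0]
gripper_width: 0.0626
grip_force: 33.7
menu [([0.582, -0.153, 0.138], 0.89)]
card_middle [([0.659, -0.151, 0.124], 0.85)]
force: [0.2, -0.4, -1.8]
gripper_width: 0.0629
grip_force: 23.7
menu [([0.581, -0.153, 0.142], 0.63)]
card_middle [([0.657, -0.152, 0.123], 0.95)]
force: [-0.6, -0.2, -2.1]
gripper_width: 0.0636
grip_force: 15.2
menu [([0.586, -0.153, 0.085], 0.91)]
card_middle [([0.661, -0.153, 0.116], 0.65)]
```

It is pivoting now: the base has dropped about 50 mm while still held. Continuing gently.

```bash
python3 -m inch '[0,0,0,0,0.482,0,0,0,0,0.482,0,0,0,0,0.482]'| grep -E "^force|grip_f"
python3 m.py
python3 -m inch '[0,0,0,0,0.484,0,0,0,0,0.484,0,0,0,0,0.484]'| grep -E "^force|grip_f"
python3 m.py
```

```text
force: [0.6, 0.5, -2.9]
grip_force: 8.3
menu [([0.666, -0.151, 0.027], 0.77)]
card_middle [([0.676, -0.15, 0.104], 0.64)]
force: [0.6, -0.0, -3.2]
grip_force: 7.5
menu [([0.667, -0.151, 0.03], 0.75)]
card_middle [([0.674, -0.149, 0.105], 0.68)]
```

Nearly upright already (tilt about 6°), underside about 28 mm up. Tighten and lower.

```bash
python3 -m inch '[0,0,0,0,0.475,0,0,0.008,0,0.475,0,0,0.008,0,0.475,0,0,0.003,0,0.475,0,0,0,0,0.475]'| grep -E "pos|^force|grip_f"
python3 m.py
python3 -m inch '[0,0,0.003,0,0.475,0,0,0,0,0.475]'| grep -E "pos|^force|grip_f"
python3 -m inch '[0,0,0.003,0,0.475,0,0,0,0,0.475]'| grep -E "pos|^force|grip_f"
```

```text
tcp_pos: [0.6648, -0.1527, 0.0647]
force: [-0.4, -0.3, -3.1]
grip_force: 10.5
menu []
card_middle [([0.675, -0.15, 0.083], 0.55)]
tcp_pos: [0.6654, -0.153, 0.0628]
force: [-0.2, 0.1, -3.0]
grip_force: 10.5
tcp_pos: [0.6661, -0.1534, 0.0612]
force: [-1.5, -0.5, 2.2]
grip_force: 11.2
```

Contact with the counter. Releasing and rising.

```bash
python3 -m inch '[0,0,0,0,0.484,0,0,0,0,0.49,0,0,0,0,0.5,0,0,0,0,0.6,0,0,0,0,0.8]'| grep -E "pos|^force|grip"
python3 -m inch '[0,0,0,0,1,0,0,0,0,1,0,0,0,0,1,0,0,-0.02,0,1,0,0,-0.04,0,1]'| grep -E "pos|^force|grip"
python3 -m inch '[0,0,-0.05,0,1,0,0,-0.05,0,1,0,0,-0.03,0,1,0,0,0,0,1]'| grep -E "pos|^force|grip"
cat >> h.py <<'E'
def upright(x):return MENU,Rz(x[2]),np.array([x[0],x[1],0])
E
python3 - <<'E'
from h import *
S={}
for c in("scene","top","wrist"):
    im=imaging.get_image(c)
    if c=="scene":cv2.imwrite("pics/u1.png",cv2.resize(im[150:350,150:450],(750,500))[:,:,::-1])
    print(c,[(np.round(d["at"],3).tolist(),round(d["score"],2)) for d in nets.pinpoint(c,"menu")][:3])
    r=pick(c,"menu",[.665,-.153,.07])
    if r:
        S[c]=r;print(c,r[0].sum(),fit({c:r},upright,[.665,-.153,0],[.006,.006,.1]))
print(fit(S,upright,[.665,-.153,0],[.006,.006,.1]))
E
```

```text
tcp_pos: [0.6653, -0.1529, 0.0596]
force: [-1.0, 0.4, 0.2]
gripper_width: 0.077
grip_force: 0.0
tcp_pos: [0.6633, -0.1521, 0.1168]
force: [1.0, -0.0, -0.1]
gripper_width: 0.0855
grip_force: 0.0
tcp_pos: [0.6674, -0.1538, 0.2563]
force: [0.8, -0.1, 0.2]
gripper_width: 0.0854
grip_force: 0.0
scene [([0.337, -0.51, 0.04], 0.98), ([0.534, -0.006, 0.0], 0.72), ([0.419, -0.186, 0.038], 0.64)]
scene 1529 (array([ 0.66410469, -0.15443917, -0.02198537]), np.float64(0.014064933522375991))
top [([0.425, -0.183, 0.036], 0.84), ([0.54, 0.187, 0.015], 0.67)]
wrist [([0.668, -0.15, -0.001], 0.68)]
wrist 5523 (array([ 0.66284738, -0.15421521, -0.00569314]), np.float64(0.009440121433990882))
(array([ 0.66297374, -0.15393234, -0.00846931]), np.float64(0.02842465673941099))
```

View pics/u1.png

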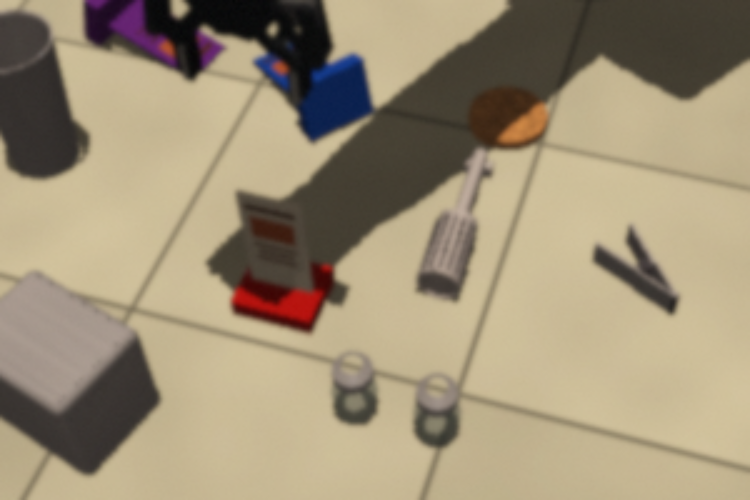

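The stand is upright at about scene-crop (285,255), base flat, at (0.664,-0.154). Now over to the clip.

```bash
python3 -m inch '[0,0,0,-8.5,1,0,0,0,-8.5,1,0,0,0,-8.5,1,0,0,0,-8.5,1,0,0,0,-8.5,1]'| grep -E "pos"
python3 -m inch '[0,0,0,-8,1,-0.018,0.039,0.015,0,1,-0.018,0.039,0.015,0,1,-0.018,0.039,0.015,0,1,-0.018,0.039,0.015,0,1]'| grep -E "pos"
python3 -m inch '[-0.018,0.039,0.015,0,1,-0.018,0.039,0.015,0,1,-0.018,0.039,0.015,0,1,-0.018,0.039,0.015,0,1,0,0,0,0,1]'| grep -E "pos"
python3 - <<'E'
from h import *
go([.517,.156,0],230.5)
im=imaging.get_image("wrist");cv2.imwrite("pics/w4.png",im[:,:,::-1])
for l in("clip","clip_pivot","jaw_a","jaw_b"):print(l,[(np.round(d["at"],4).tolist(),round(d["score"],2)) for d in nets.pinpoint("wrist",l)][:2])
E
```

```text
tcp_pos: [0.6653, -0.153, 0.2496]
tcp_pos: [0.5897, 0.0031, 0.189]
tcp_pos: [0.5126, 0.1603, 0.1277]
t 17.3 tcp [0.5126 0.1603 0.1277] yaw -129.23 shift now-axes 0.0004 -0.0066 0.1277 turn 0.27 w 0.0857 gf 0.0 F [-0.4 -0.  -0.1] q6 -0.83
clip [([0.5396, 0.1894, -0.0006], 0.81)]
clip_pivot [([0.5383, 0.1869, 0.0162], 0.62)]
jaw_a [([0.5654, 0.223, 0.0156], 0.73)]
jaw_b [([0.5654, 0.223, 0.0156], 0.73)]
```

View pics/w4.png

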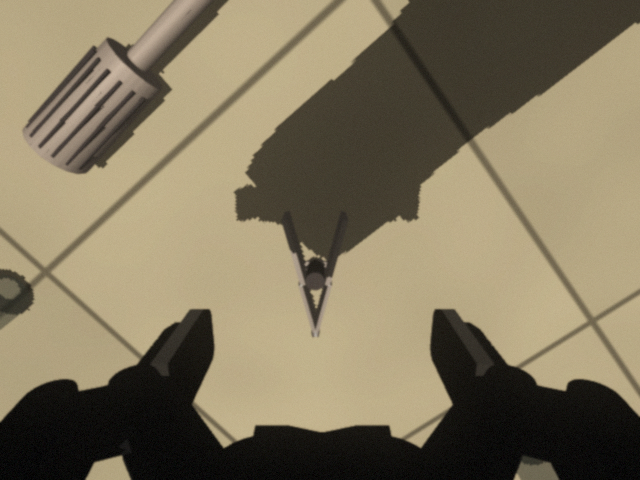

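The wrist view shows the jaw tips at (315,333), pivot at (316,280) and handle ends at (287,214) and (344,214), with the clip centred and aligned.

Run:
```python
from h import *
t,p,a,b=[ray("wrist",u,.03)[:2] for u in((315.5,331),(316,274),(287.5,214),(344,214))]
m=(a+b)/2;d=t-m;L=np.linalg.norm(d);d/=L
print(t,p,m,"yaw",np.degrees(np.arctan2(d[1],d[0])),L,np.linalg.norm(a-b))
piv=t-d*.047;g=piv-.036*d;print("piv",piv,"grip",g)
go([*g,0],180+np.degrees(np.arctan2(d[1],d[0])))
```

```text
[0.57394425 0.2168749 ] [0.54146272 0.17864484] [0.51099199 0.14189089] yaw 49.98511493152408 0.09790602364407663 0.04176094204130027
piv [0.54372388 0.18087867] grip [0.52057636 0.15330708]
t 17.55 tcp [0.5172 0.1556 0.1305] yaw -129.57 shift now-axes -0.0003 -0.004 0.1305 turn 0.45 w 0.0854 gf 0.0 F [0.1 0.9 0.3] q6 -0.83
```

```bash
python3 -m inch '[0,-0.003,0.03,0,1,0,0,0.04,0,1,0,0,0.03,0,1,0,0,0.02,0,0.8,0,0,0,0,0.6]'| grep -E "pos|^force"
python3 -m inch '[0,0,0.007,0,0.4,0,0,0,0,0.2,0,0,0,0,0.05,0,0,0,0,0.05,0,0,0,0,0.05]'| grep -E "pos|^force|grip"
python3 - <<'E'
from h import *
go([.52,.1533,0],230)
E
```

```text
tcp_pos: [0.5169, 0.1534, 0.0072]
force: [-0.2, -0.5, 1.1]
tcp_pos: [0.5192, 0.1547, 0.0037]
force: [0.6, -0.2, 0.0]
gripper_width: 0.0447
grip_force: 0.0
t 18.55 tcp [0.5192 0.1547 0.0037] yaw -129.49 shift now-axes 0.0005 -0.0015 0.0037 turn 0.51 w 0.0447 gf 0.0 F [ 0.6 -0.2  0. ] q6 -0.83
```

```bash
python3 -m inch '[0,-0.001,0.005,0,0,0,0,0,0,-0.05,0,0,0,0,-0.05]'| grep -E "pos|^force|grip"
python3 -m inch '[0,0,0,0,-0.15,0,0,0,0,-0.15,0,0,0,0,-0.15]'| grep -E "pos|^force|grip"
python3 -m inch '[0,0,0,0,-0.25,0,0,0,0,-0.25,0,0,0,0,-0.25]'| grep -E "pos|^force|grip"
```

```text
tcp_pos: [0.5197, 0.1547, 0.0007]
force: [-11.8, 0.8, 25.8]
gripper_width: 0.0407
grip_force: 13.5
tcp_pos: [0.5205, 0.1545, 0.0013]
force: [-10.2, -0.5, 28.1]
gripper_width: 0.0364
grip_force: 14.5
tcp_pos: [0.5214, 0.1545, 0.0018]
force: [-8.2, -0.3, 30.0]
gripper_width: 0.0326
grip_force: 14.7
```

```bash
python3 -m inch '[0,0,-0.002,0,-0.25,0,0,0,0,-0.25]'| grep -E "pos|^force|grip"
python3 -m inch '[0,0,-0.002,0,-0.25,0,0,0,0,-0.25]'| grep -E "pos|^force|grip"
python3 - <<'E'
from h import *
im=imaging.get_image("wrist");cv2.imwrite("pics/w5.png",im[150:450,120:520][:,:,::-1].repeat(1,0))
for l in("clip","clip_pivot","jaw_a","jaw_b"):print(l,[(np.round(d["at"],4).tolist(),round(d["score"],2)) for d in nets.pinpoint("wrist",l)][:2])
E
```

```text
tcp_pos: [0.5212, 0.1542, 0.002]
force: [-1.8, 0.0, 13.6]
gripper_width: 0.032
grip_force: 6.8
tcp_pos: [0.5195, 0.154, 0.0021]
force: [0.2, 0.0, 2.6]
gripper_width: 0.032
grip_force: 1.4
clip []
clip_pivot [([0.5416, 0.1837, 0.0151], 0.59)]
jaw_a []
jaw_b []
```

View pics/w5.png

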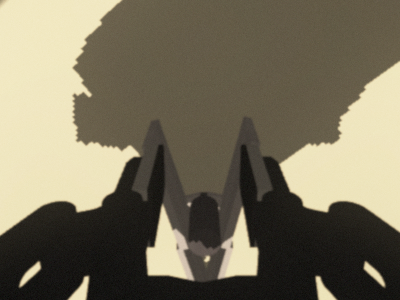

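The crop shows the pads sitting on top of the still-splayed handles, whose ends are at (155,120) and (245,120). The real pad tips lie about 30 mm behind the TCP, so I need to go lower. Back off, open, descend while checking force.

```bash
python3 -m inch '[0,0,-0.006,0,-0.25,0,0,0,0,0.5,0,0,0,0,0.5,0,0,0,0,0.5,0,0,0,0,0.5]'| grep -E "pos|^force|grip_w"
python3 -m inch '[0,0,0.01,0,0.5,0,0,0.008,0,0.5,0,0,0,0,0.5]'| grep -E "pos|^force"
python3 -m inch '[0,0,0.005,0,0.5,0,0,0,0,0.5]'| grep -E "pos|^force"
python3 -m inch '[0,0,0.004,0,0.5,0,0,0,0,0.5]'| grep -E "pos|^force"
python3 - <<'E'
from h import *
print(bot.tcp_to_grasp)
for l in("clip","clip_pivot"):
  for c in("top","scene","wrist"):
    imaging.get_image(c);print(c,l,[(np.round(d["at"],4).tolist(),round(d["score"],2)) for d in nets.pinpoint(c,l)][:2])
E
```

```text
tcp_pos: [0.5192, 0.154, 0.0078]
force: [0.3, 0.2, -0.4]
tcp_pos: [0.5179, 0.1539, -0.012]
force: [-0.2, 1.7, 0.0]
tcp_pos: [0.5189, 0.1539, -0.0157]
force: [0.4, -0.1, -1.0]
tcp_pos: [0.5192, 0.154, -0.0194]
force: [0.6, -0.0, 0.6]
0.0187
top clip []
scene clip [([0.5507, 0.1857, -0.0002], 0.71), ([0.4823, 0.4683, 0.0023], 0.21)]
wrist clip [([0.5426, 0.1858, 0.0022], 0.91)]
top clip_pivot []
scene clip_pivot [([0.5444, 0.1854, 0.014], 0.96)]
wrist clip_pivot [([0.5434, 0.1807, 0.016], 0.83)]
```

```bash
python3 -m inch '[0,0,0,0,0.2,0,0,0,0,0.05,0,0,0,0,0,0,0,0,0,0]'| grep -E "pos|^force|grip"
python3 -m inch '[0,0,0,0,-0.08,0,0,0,0,-0.08,0,0,0,0,-0.08]'| grep -E "pos|^force|grip"
python3 -m inch '[0,0,0,0,-0.16,0,0,0,0,-0.16,0,0,0,0,-0.16]'| grep -E "pos|^force|grip"
```

```text
tcp_pos: [0.5198, 0.1538, -0.0184]
force: [-0.6, -0.8, 5.2]
gripper_width: 0.0432
grip_force: 5.8
tcp_pos: [0.52, 0.1538, -0.0181]
force: [-1.9, -1.1, 6.2]
gripper_width: 0.0395
grip_force: 6.4
tcp_pos: [0.5202, 0.1538, -0.018]
force: [-2.3, -2.2, 7.5]
gripper_width: 0.0361
grip_force: 7.0
```

Now the handles are being squeezed (spring force rising). Continue, easing upward slightly.

```bash
python3 -m inch '[0,0,-0.001,0,-0.24,0,0,0,0,-0.24,0,0,0,0,-0.24]'| grep -E "pos|^force|grip"
python3 -m inch '[0,0,-0.001,0,-0.34,0,0,0,0,-0.34,0,0,0,0,-0.34]'| grep -E "pos|^force|grip"
python3 -m inch '[0,0,0,0,-0.42,0,0,0,0,-0.42,0,0,0,0,-0.42]'| grep -E "pos|^force|grip"
python3 -m inch '[0,0,0,0,-0.45,0,0,0,0,-0.45,0,0,0,0,-0.45]'| grep -E "pos|^force|grip"
```

```text
tcp_pos: [0.5198, 0.154, -0.0176]
force: [0.3, -0.3, 4.7]
gripper_width: 0.0324
grip_force: 6.7
tcp_pos: [0.5193, 0.154, -0.0171]
force: [0.4, 0.1, 1.4]
gripper_width: 0.0283
grip_force: 7.3
tcp_pos: [0.5193, 0.154, -0.017]
force: [-1.4, -0.0, 3.7]
gripper_width: 0.0252
grip_force: 10.2
tcp_pos: [0.5193, 0.1541, -0.0169]
force: [-1.2, -0.5, 5.5]
gripper_width: 0.0236
grip_force: 14.0
```

```bash
python3 -m inch '[0,0,0,0,-0.465,0,0,0,0,-0.465,0,0,0,0,-0.465]'| grep -E "^force|grip"
python3 -m inch '[0,0,0,0,-0.475,0,0,0,0,-0.475,0,0,0,0,-0.475]'| grep -E "^force|grip"
python3 - <<'E'
from h import *
im=imaging.get_image("wrist");cv2.imwrite("pics/w6.png",im[150:450,120:520][:,:,::-1])
for l in("clip","clip_pivot","jaw_a","jaw_b"):print(l,[(np.round(d["at"],4).tolist(),round(d["score"],2)) for d in nets.pinpoint("wrist",l)][:2])
E
```

```text
force: [-2.5, 0.8, 5.6]
gripper_width: 0.0236
grip_force: 22.4
force: [-3.1, 0.0, 5.4]
gripper_width: 0.023
grip_force: 28.0
clip []
clip_pivot [([0.5456, 0.1874, 0.0169], 0.87)]
jaw_a []
jaw_b []
```

View pics/w6.png

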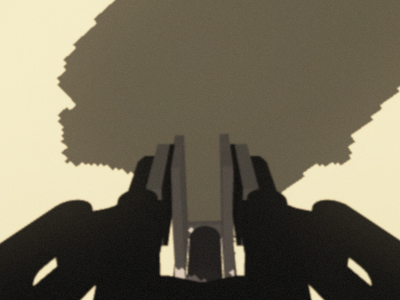

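The crop shows the handles parallel between the pads at (182,190) and (228,190), at 28 N: fully open. Lift, then turn.

```bash
python3 -m inch '[0,0,-0.01,0,-0.475,0,0,-0.02,0,-0.475,0,0,-0.03,0,-0.475,0,0,-0.03,0,-0.475,0,0,-0.02,0,-0.475]'| grep -E "pos|^force|grip"
python3 -m inch '[0,0,-0.01,0,-0.475,0,0,0,7.0,-0.475,0,0,0,8.0,-0.475,0,0,0,8.0,-0.475,0,0,0,8.0,-0.475]'| grep -E "pos|grip"
python3 -m inch '[0,0,0,8.0,-0.475,0,0,0,8.0,-0.475,0,0,0,8.0,-0.475,0,0,0,8.0,-0.475,0,0,0,8.0,-0.475]'| grep -E "grip"
python3 -m inch '[0,0,0,8.0,-0.475,0,0,0,8.0,-0.475,0,0,0,8.0,-0.475,0,0,0,8.0,-0.475,0,0,0,8.0,-0.475]'| grep -E "grip"
python3 -m inch '[0,0,0,8.0,-0.475,0,0,0,8.0,-0.475,0,0,0,4.0,-0.475,0,0,0,0,-0.475,0,0,0,0,-0.475]'| grep -E "grip"
python3 - <<'E'
from h import *
go([.664,-.02,.09],89.5)
for c in("scene","top","wrist"):
  imaging.get_image(c)
  for l in("clip_pivot","jaw_a"):
    print(c,l,[(np.round(d["at"],4).tolist(),round(d["score"],2)) for d in nets.pinpoint(c,l)][:2])
E
```

```text
tcp_pos: [0.5201, 0.1539, 0.0955]
force: [0.1, -0.9, -0.0]
gripper_width: 0.0228
grip_force: 27.1
tcp_pos: [0.5189, 0.1539, 0.1022]
gripper_width: 0.023
grip_force: 27.0
gripper_width: 0.0226
grip_force: 27.0
gripper_width: 0.0233
grip_force: 27.0
gripper_width: 0.0232
grip_force: 27.0
t 27.45 tcp [0.5191 0.1539 0.1025] yaw 99.63 shift now-axes -0.1957 0.1138 0.0125 turn 10.13 w 0.0232 gf 27.03 F [-0.9  0.6 -0.3] q6 1.45
scene clip_pivot [([0.5258, 0.1088, 0.1373], 0.93)]
scene jaw_a [([0.5497, 0.0652, 0.1383], 0.62), ([0.6621, -0.1509, 0.0801], 0.62)]
top clip_pivot [([0.5266, 0.1105, 0.136], 0.68)]
top jaw_a [([0.5471, 0.0721, 0.1318], 0.65), ([0.5261, 0.0611, 0.1382], 0.48)]
wrist clip_pivot [([0.5285, 0.1088, 0.1363], 0.66)]
wrist jaw_a []
```

```bash
python3 -m inch '[0,0,0,5,-0.475,0,0,0,5,-0.475,-0.014,0.012,0,0,-0.475,-0.028,0.024,0.003,0,-0.475,-0.028,0.024,0.003,0,-0.475]'| grep -E "pos|grip_f"
python3 -m inch '[-0.028,0.024,0.003,0,-0.475,-0.028,0.024,0.003,0,-0.475,-0.028,0.024,0.003,0,-0.475,-0.014,0.012,0.003,0,-0.475,0,0,0,0,-0.475]'| grep -E "pos|grip_f"
python3 - <<'E'
from h import *
go([.664,-.0515,.084],89.5)
S={}
for c in("scene","top","wrist"):
  imaging.get_image(c)
  for l in("clip_pivot","jaw_a"):
    print(c,l,[(np.round(d["at"],4).tolist(),round(d["score"],2)) for d in nets.pinpoint(c,l)][:2])
  r=pick(c,"menu",[.665,-.153,.07])
  if r:
    S[c]=r;print(c,r[0].sum(),fit({c:r},upright,[.665,-.153,0],[.006,.006,.1]))
E
```

```text
tcp_pos: [0.5801, 0.0822, 0.0972]
grip_force: 27.1
tcp_pos: [0.663, -0.0185, 0.0839]
grip_force: 27.1
t 28.9 tcp [ 0.663  -0.0185  0.0839] yaw 89.43 shift now-axes -0.033 0.0013 -0.0001 turn -0.07 w 0.023 gf 27.12 F [-0.3  0.1 -0.5] q6 1.36
scene clip_pivot [([0.6596, -0.0632, 0.1183], 0.62)]
scene jaw_a [([0.6752, -0.1054, 0.1188], 0.87), ([0.6575, -0.1076, 0.1119], 0.45)]
scene 1483 (array([ 0.66502494, -0.15294244, -0.00320974]), np.float64(0.02481005791466701))
top clip_pivot [([0.6604, -0.0585, 0.1195], 0.45)]
top jaw_a [([0.6726, -0.1007, 0.1144], 0.53), ([0.6516, -0.1074, 0.1232], 0.37)]
top 849 (array([ 0.66435301, -0.1531115 , -0.01096322]), np.float64(0.017567914282054026))
wrist clip_pivot [([0.658, -0.0577, 0.119], 0.6)]
wrist jaw_a []
```

Aligned: the stand is at x ≈ 0.6645 and the jaw midline at x ≈ 0.663. Slide in 35 mm gently.

```bash
python3 -m inch '[-0.004,0.001,0,0,-0.475,-0.008,0,0,0,-0.475,-0.009,0,0,0,-0.475,-0.008,0,0,0,-0.475,-0.006,0,0,0,-0.475]'| grep -E "pos|^force|grip"
python3 -m inch '[0,0,0,0,-0.475,0,0,0,0,-0.475,0,0,0,0,-0.475]'| grep -E "pos|^force|grip"
python3 - <<'E'
from h import *
go([.664,-.0535,.084],89.5)
for c in("scene","top","wrist"):
  imaging.get_image(c)
  for l in("clip_pivot","jaw_a","menu"):
    print(c,l,[(np.round(d["at"],4).tolist(),round(d["score"],2)) for d in nets.pinpoint(c,l)][:3])
  r=pick(c,"menu",[.665,-.153,.07])
  if r: print(c,r[0].sum(),fit({c:r},upright,[.665,-.153,0],[.006,.006,.1]))
E
```

```text
tcp_pos: [0.6626, -0.0515, 0.0849]
force: [0.1, 0.5, -0.6]
gripper_width: 0.0228
grip_force: 27.1
tcp_pos: [0.6626, -0.05, 0.085]
force: [-0.1, 0.1, -0.7]
gripper_width: 0.0226
grip_force: 27.1
t 30.3 tcp [ 0.6626 -0.05    0.085 ] yaw 89.51 shift now-axes -0.0035 0.0014 0.001 turn 0.01 w 0.0226 gf 27.12 F [-0.1  0.1 -0.7] q6 1.31
scene clip_pivot [([0.6632, -0.0974, 0.1142], 0.62)]
scene jaw_a [([0.6742, -0.1372, 0.1184], 0.94), ([0.6516, -0.1391, 0.1149], 0.57), ([0.659, -0.1539, 0.0791], 0.34)]
scene menu [([0.4185, -0.1862, 0.0403], 0.93), ([0.6635, -0.153, -0.0006], 0.9), ([0.3349, -0.5105, 0.0378], 0.63)]
scene 1519 (array([ 0.66509339, -0.15443374, -0.05478373]), np.float64(0.0456229455381573))
top clip_pivot [([0.6631, -0.0937, 0.1181], 0.41)]
top jaw_a [([0.671, -0.1358, 0.1145], 0.59), ([0.6505, -0.1391, 0.1213], 0.52), ([0.6641, -0.1556, 0.0787], 0.22)]
top menu [([0.6648, -0.1547, 0.0039], 0.94), ([0.4244, -0.1815, 0.0396], 0.9), ([0.3337, -0.5056, 0.0384], 0.66)]
top 785 (array([ 0.66281653, -0.15677001,  0.01994351]), np.float64(0.10122011026759056))
wrist clip_pivot [([0.662, -0.095, 0.117], 0.79)]
wrist jaw_a [([0.5371, -0.0079, -0.0018], 0.29)]
wrist menu [([0.6651, -0.151, -0.0008], 0.9), ([0.6636, -0.0907, 0.1019], 0.48)]
```

The tips are about 17 mm past the edge, with the card nearer the +x jaw. Shift 2 mm to centre, settle and hand in.

```bash
python3 -m inch '[-0.001,0.001,0,0,-0.475,-0.001,0.001,0,0,-0.475,0,0,0,0,-0.475,0,0,0,0,-0.475,0,0,0,0,-0.475]'| grep -E "pos|^force|grip"
python3 -m inch '[0,0,0,0,-0.475,0,0,0,0,-0.475,0,0,0,0,-0.475,0,0,0,0,-0.475,0,0,0,0,-0.475]'| grep -E "pos|^force|grip"
python3 - <<'E'
from h import *
for c in("scene","top"):
  imaging.get_image(c)
  for l in("jaw_a","menu"):
    print(c,l,[(np.round(d["at"],4).tolist(),round(d["score"],2)) for d in nets.pinpoint(c,l)][:3])
print(bot.close_job())
E
```

```text
tcp_pos: [0.6646, -0.0523, 0.085]
force: [-0.5, -0.1, -0.7]
gripper_width: 0.0231
grip_force: 27.1
tcp_pos: [0.6646, -0.0523, 0.085]
force: [0.6, -0.4, 0.2]
gripper_width: 0.0231
grip_force: 27.1
scene jaw_a [([0.6785, -0.1421, 0.1159], 0.97), ([0.6532, -0.1369, 0.1173], 0.66), ([0.6703, -0.1003, 0.1009], 0.16)]
scene menu [([0.3387, -0.5101, 0.0369], 0.98), ([0.6631, -0.156, -0.0017], 0.79), ([0.4181, -0.1843, 0.0388], 0.76)]
top jaw_a [([0.6738, -0.1381, 0.111], 0.52), ([0.656, -0.144, 0.1196], 0.39)]
top menu [([0.6633, -0.1536, -0.0001], 0.87), ([0.4267, -0.1804, 0.0376], 0.84), ([0.3352, -0.5052, 0.0379], 0.73)]
the job is handed in; nothing more can be done
None
```

I've handed the job in, with no verdict returned: the stand is upright and released, and the clip is held squeezed open (27 N) around the card's +y edge, jaw tips about 115 mm up; I viewed 11 pictures, one over the limit of 10.

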